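# Set the wide tile gauge to its largest size

### The arm

A 7-joint arm with a two-finger parallel gripper is mounted at the origin on the work surface; the furniture and walls round the work are solid. World frame = base frame: x ahead of the robot, y to its left, z up, the work surface at z = 0. Lengths are in m, angles in rad, forces in N, time in s.
With the tool pointing down it reaches from about 0.35 to 0.9 m from the base axis. Payload 8.1 kg.
Tool frame: the origin (TCP) lies between the finger pads; the fingertips stand 17 mm ahead of it and the grasp point (between the pads) lies 2 mm behind it; z points along the fingers, y is the line along which they close (so a half turn about z gives the same grasp; the last joint's range is limited). The gripper opens to 92 mm and grips with 3 to 60 N. Pads are 19 mm wide; open, the fingers measure 130 mm over their backs; the gripper's body (75 mm by 190 mm) begins 47 mm behind the grasp point.
Start: joints at [-1.231, 0.434, 0.025, 1.573, -0.012, 1.134, -0.075], TCP at [0.268, 0.565, 0.244] pointing down, gripper open.
Joint ranges: [-2.62, 2.62], [-0.44, 2.09], [-1.27, 1.32], [0.08, 2.57], [-1.32, 4.46], [0.12, 2], [-2.74, 2.74]. Speed limits (rad/s): [2.22, 2.22, 3.01, 3.01, 3.14, 3.14, 3.14].

### API

Orientations are given as a rotation vector (axis times angle).
In Python, from cell import observe, get_image, calibration, sign_off, look_for, regions_of, landmark_of gives the robot as it stands.
- The arm moves only by the tool jog_arm, never from a script. Its argument "plan" is a list of rows, each an object with "offset": the shift along the tool's x, y, z normalised to -1 to 1, where 1 is 0.15 m, a list of three; "twist": the turn, a rotation vector about the tool's x, y, z normalised to -1 to 1, where 1 is 2 pi rad, a list of three; "fingers": the gripper command: -1 is shut, 1 is fully open, values between are in proportion. In form: [{"offset": [x, y, z], "twist": [ax, ay, az], "fingers": fingers}, ...]. A call has 1 to 20 rows; each row is the pose to reach, as a shift and turn from the pose commanded when the call began, along the tool's axes at that moment, turning the shorter way round; what a row does not reach only later rows make up. A row lasts 1/8 s, in which the tool goes at most 62.5 mm and 10.7 degrees, less where a joint would pass 70% of its speed; a pose out of reach is approached as far as the arm can. A call with a number of a shift or a turn outside -1 to 1 is refused whole. A call with a gripper value outside its range is refused whole. The fingers move at their own pace and stop on an object; "newtons" is the grip in N (left out, the last holds). Time passes only in rows, so rows that repeat a pose let the fingers close. It gives the time, the measured TCP pose, the force, the opening and the grip force at its end, in the units of the state.
- observe(): the state, without advancing time (a new reading comes with each control period).
- get_image(name): name is "side" or "top"; returns the picture (384x512x3 uint8, red, green, blue); there is no depth.
- calibration(name): a dict with "fov_y" (degrees; the focal length in pixels is half the picture's height over the tangent of half this angle, whatever the lens; pixels are square), "cx", "cy" (the principal point, pixels), "position" and "attitude" of the camera in the world. Camera axes: x right, y down, z forward; pixel columns grow to the right and rows downward; lengths in m; the calibration is good to about 2 mm. A picture is of the moment at which its call begins. calibration takes no time and is no camera call.
- sign_off(): hands the job in; it is judged then, once.
Trained networks look in the newest picture that a camera, given by its name, has taken for a name from the list of things; names that differ only in an ending like _2 or _b are one class to them, and where a whole thing is asked for, a point or a joint stands for the part that bears it (a point fixed in the world has none). Each returns a list of dicts, best first, with "conf" (0 to 1); they miss things now and then, are a little off and sometimes report something else, mostly with a low value. They report only what shows in the picture. A call takes as long as a camera call.
- look_for(thing, camera): "box" ([left, top, width, height] as shares, 0 to 1, of the picture: columns of its width, rows of its height, round what is visible of it).
- regions_of(thing, camera): "region" (384x512 bool, what is visible of it) and "box" ([left, top, width, height] as shares, 0 to 1, of the picture: columns of its width, rows of its height, round what is visible of it).
- landmark_of(thing, camera): "at" ([row, column] as shares, 0 to 1, of the picture: columns of its width, rows of its height: a listed point, or the origin of a listed thing).
The state is a dict: "clock": time; "joints": joint angles; "dq": joint speeds; "joint_efforts": joint torques, N m; "position": TCP position; "ee_rot": TCP orientation; "force": force on the tool from outside, world axes, zero at the start; "ft_torque": the same for the moment, N m; "width": opening from 0.0 (shut) to 1.0 (fully open); "gripper_force": force on a finger pad.
Only numpy, scipy, OpenCV 4.12 (cv2) and the standard library are available. Lean on these libraries where they do the work, as an engineer would, in place of code of your own. Each camera call takes 0.05 s, during which the arm holds its last target. There are 200 camera calls.

### The job

Two tile gauges stand on the bench. Set the wider one to its largest size: slide its wooden knob away from the fence, all the way to the end stop. Leave the setting of the narrower gauge as it is, and let go at the end.

Things in the scene. Friction and masses are not known exactly. Their poses are not given: they have to be found in the camera images.
- wide_gauge_slide (a joint): Size slide of the WIDER gauge: an aluminium cross bar (28 mm along the track, 86 mm across, top 30 mm above the bench) with an upright round wooden knob. Value in m: 0 = smallest size, near the fence; 0.100 = largest, bar against the end stop. Starts between 0 and 0.03, stays where it is left; 2.5 N of friction and light damping (4 N s/m) resist it.
- wide_gauge_grip (a point): Middle of the wider gauge's knob, 60 mm above the bench; moves with the slide. The knob is 26 mm in diameter from 41 to 71 mm above the bench, top at 75 mm, on a neck of 22 mm diameter that meets the cross bar at 30 mm. The x axis points along the track from fence to end stop, z up.
- wide_gauge_home (a point): Where the middle of that knob lies once the slide is against the end stop, 60 mm above the bench; x axis as above. Gauge: plywood board 210 x 110 mm fixed to the bench, top at 15 mm; wooden fence (16 mm thick, top at 35 mm) across the end nearer the robot; dark steel stop block (20 x 46 mm, top at 37 mm, two bolt heads 4 mm higher) at the far end.
- narrow_gauge_grip (a point): Middle of the knob of the NARROWER gauge, 60 mm above the bench: same build, knob and easy slide, but board 210 x 70 mm and cross bar 46 mm across. Leave it as set. The gauges stand side by side before the robot, either one on the left, each turned up to 30 degrees from straight ahead; low loose things lie between them.

How it is judged:
At the end, for the whole second after the job is handed in: The wider gauge's slide rests within 10 mm of its end stop, and the narrower gauge's slide is within 10 mm of where it was at the start (value of joint wide_gauge_slide above 0.09 m and velocity of joint wide_gauge_slide between -0.01 and 0.01 m/s and distance of narrow_gauge_grip from where it was at the start of the episode below 0.01 m); the robot touches nothing.
It fails at once if the narrower gauge's slide is moved by more than 10 mm (distance of narrow_gauge_grip from where it was at the start of the episode above 0.01 m).
It also fails if it takes over 32 s, if anything falls off the work surface, if the arm or the gripper's body presses on something with over 40 N, if the wrist force passes 120 N, or if a joint passes its speed limit or range.

## Working session

There is one attempt and no reset: what is moved stays moved. The work goes in short steps, Python scripts to look and compute and a tool call to move; the robot and the scene stay as the last step left them, time stands still between calls to the robot, and variables do not carry over. Pictures are saved under pics/ and viewed, at most 10 in all, crops included, and the job is handed in when it is done.

Besides the shell and the picture viewer there is one more tool, called after ">>>" as a command line: name --argument value ..., lists and objects as JSON in quotes. jog_arm: Moves the arm, as the interface text tells. Scaled input: -1 to 1 covers 0.15 m each way for a shift and 2 pi rad each way for a turn. Its arguments: {"type":"object","properties":{"plan":{"type":"array","items":{"type":"object","properties":{"offset":{"type":"array","items":{"type":"number","minimum":-1,"maximum":1}},"twist":{"type":"array","items":{"type":"number","minimum":-1,"maximum":1}},"fingers":{"type":"number"}}}},"newtons":{"type":"number"}},"required":["plan"]}

```bash
mkdir -p pics
cat > h.py <<'E'
import numpy as np, cv2
from cell import *
from scipy.spatial.transform import Rotation as R
def cam(n):
    c=calibration(n); a=np.array(c["attitude"],float)
    M=a if a.shape==(3,3) else (R.from_rotvec(a).as_matrix() if a.size==3 else R.from_quat(a).as_matrix())
    return c,M
def px2w(n,u,v,z):
    c,M=cam(n); f=192/np.tan(np.radians(c["fov_y"])/2)
    d=M@np.array([(u-c["cx"])/f,(v-c["cy"])/f,1]); p=np.array(c["position"])
    return p+d*(z-p[2])/d[2]
E
python3 - <<'E'
from h import *
for n in("top","side"):
    print(calibration(n))
    im=get_image(n); cv2.imwrite(f"pics/{n}0.png",im[:,:,::-1])
    for t in("wide_gauge_grip","narrow_gauge_grip","wide_gauge_home"):
        for d in landmark_of(t,n)[:3]:
            v,u=d["at"][0]*384,d["at"][1]*512
            print(n,t,round(d["conf"],2),round(u),round(v),px2w(n,u,v,.06).round(3))
o=observe();print(o)
E
```

```text
{'fov_y': 48.762509100305195, 'cx': 262.34308829235124, 'cy': 195.42243036243454, 'position': array([0.4450417 , 0.00969739, 0.96834179]), 'attitude': array([-2.14692898,  2.18728066, -0.18394543])}
top wide_gauge_grip 0.97 325 225 [ 0.503 -0.157  0.06 ]
top narrow_gauge_grip 0.54 153 223 [0.514 0.212 0.06 ]
top wide_gauge_home 0.6 347 177 [ 0.606 -0.209  0.06 ]
{'fov_y': 54.70516657746928, 'cx': 253.40503484610863, 'cy': 200.59823698051608, 'position': array([ 0.45157825, -0.63164458,  0.61998337]), 'attitude': array([-2.25733032,  0.20522138, -0.09677061])}
side wide_gauge_grip 0.97 238 267 [ 0.508 -0.162  0.06 ]
side narrow_gauge_grip 0.76 220 160 [0.515 0.217 0.06 ]
side wide_gauge_home 0.57 290 277 [ 0.6   -0.204  0.06 ]
{'clock': 0.4, 'joints': array([-1.23058504,  0.43464177,  0.02503373,  1.5733205 , -0.01159408,
        1.13399031, -0.07511838]), 'dq': array([-0.00090152, -0.0006198 , -0.00088976,  0.0001755 , -0.0006171 ,
       -0.00014346, -0.00183645]), 'joint_efforts': array([-1.38153137e-03, -6.66967893e+01,  9.82354805e-01, -3.14415014e+01,
       -6.06715120e-02,  3.54742329e-02,  7.00149417e-05]), 'position': array([0.26782752, 0.56465017, 0.24360741]), 'ee_rot': array([ 6.90099688e-01,  3.06485546e+00, -3.41275219e-04]), 'force': array([-0.0638052 ,  0.10512887,  0.09970215]), 'ft_torque': array([ 0.05952662, -0.03529122, -0.01661136]), 'gripper_force': 0.0, 'width': 1.0014971586518164}
```

View pics/top0.png

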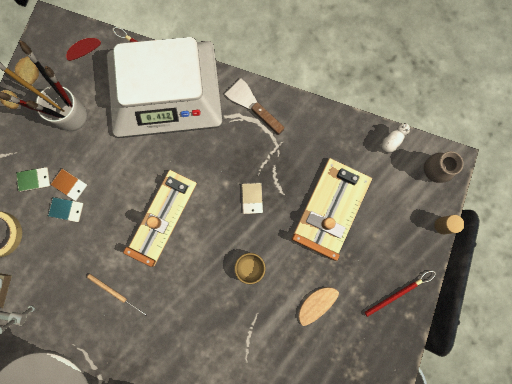

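View pics/side0.png

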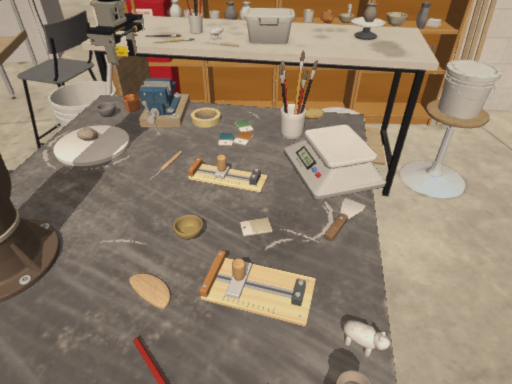

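The wide gauge is on the right: its knob is at about (330,222) in top and (238,267) in side. The narrow one is on the left, knob near (153,222). Next I measure the track direction from the board region while the arm comes over.

Run:
```python
from h import *
im=get_image("top")
hsv=cv2.cvtColor(im,cv2.COLOR_RGB2HSV)
m=cv2.inRange(hsv,(12,50,120),(40,255,255)); m[:, :285]=0; m[:,380:]=0; m[:150]=0; m[265:]=0
m=cv2.morphologyEx(m,cv2.MORPH_CLOSE,np.ones((9,9)))
cs=max(cv2.findContours(m,0,2)[0],key=cv2.contourArea)
W=np.array([px2w("top",*p[0],.015)[:2] for p in cs],np.float32)
r=cv2.minAreaRect(W*1000); print(r); b=cv2.boxPoints(r);print(b.round())
```

```text
((531.8265380859375, -189.88311767578125), (134.1373748779297, 225.76849365234375), 63.566253662109375)
[[ 401. -200.]
 [ 603. -300.]
 [ 663. -180.]
 [ 461.  -80.]]
```

>>> jog_arm --plan '[{"offset": [-0.87,-0.92,0],"twist": [0,0,0],"fingers": 1},{"offset": [-0.87,-0.92,0],"twist": [0,0,0],"fingers": 1},{"offset": [-0.87,-0.92,0],"twist": [0,0,0],"fingers": 1},{"offset": [-0.87,-0.92,0],"twist": [0,0,0],"fingers": 1},{"offset": [-0.87,-0.92,0],"twist": [0,0,0],"fingers": 1}]'

```text
clock: 1.08
position: [0.3266, 0.3846, 0.2441]
ee_rot: [0.691, 3.065, 0.002]
force: [-0.1, 0.3, 0.3]
width: 1.0
gripper_force: 0.0
```

>>> jog_arm --plan '[{"offset": [-0.87,-0.92,0],"twist": [0,0,0],"fingers": 1},{"offset": [-0.87,-0.92,0],"twist": [0,0,0],"fingers": 1},{"offset": [-0.87,-0.92,0],"twist": [0,0,0],"fingers": 1},{"offset": [-0.87,-0.92,0],"twist": [0,0,0],"fingers": 1},{"offset": [-0.87,-0.92,0],"twist": [0,0,0],"fingers": 1}]'

```text
clock: 1.7
position: [0.3854, 0.2052, 0.2438]
ee_rot: [0.688, 3.065, 0.001]
force: [-0.2, -0.1, -0.3]
width: 0.999
gripper_force: 0.0
```

>>> jog_arm --plan '[{"offset": [-0.87,-0.92,0],"twist": [0,0,0],"fingers": 1},{"offset": [-0.87,-0.92,0],"twist": [0,0,0],"fingers": 1},{"offset": [-0.87,-0.92,0],"twist": [0,0,0],"fingers": 1},{"offset": [-0.87,-0.92,0],"twist": [0,0,0],"fingers": 1},{"offset": [-0.87,-0.92,0],"twist": [0,0,0],"fingers": 1}]'

```text
clock: 2.33
position: [0.4445, 0.0249, 0.2435]
ee_rot: [-0.686, -3.065, -0.0]
force: [-1.3, 0.3, -0.0]
width: 1.0
gripper_force: 0.0
```

Run:
```python
from h import *
out=[]
im=get_image("top"); s=get_image("side")
a=cv2.resize(im[140:275,275:395],None,fx=3.3,fy=3.3,interpolation=2); b=cv2.resize(s[230:340,180:330],None,fx=2.6,fy=2.6,interpolation=2)
h=max(a.shape[0],b.shape[0]); c=np.zeros((h,a.shape[1]+b.shape[1],3),np.uint8); c[:a.shape[0],:a.shape[1]]=a; c[:b.shape[0],a.shape[1]:]=b
print(a.shape,b.shape)
cv2.imwrite("pics/c1.png",c[:,:,::-1])
def proj(n,p):
    c,M=cam(n); f=192/np.tan(np.radians(c["fov_y"])/2); q=M.T@(np.array(p)-c["position"]); return (q[:2]/q[2]*f+[c["cx"],c["cy"]]).round(1)
for p in [(.505,-.160,.06),(.505,-.16,.075),(.505,-.16,.03)]: print(proj("top",p),proj("side",p))
```

```text
(446, 396, 3) (286, 390, 3)
[326.5 223.5] [236.5 266.2]
[327.8 223. ] [236.3 261. ]
[324.  224.4] [237. 276.]
```

View pics/c1.png

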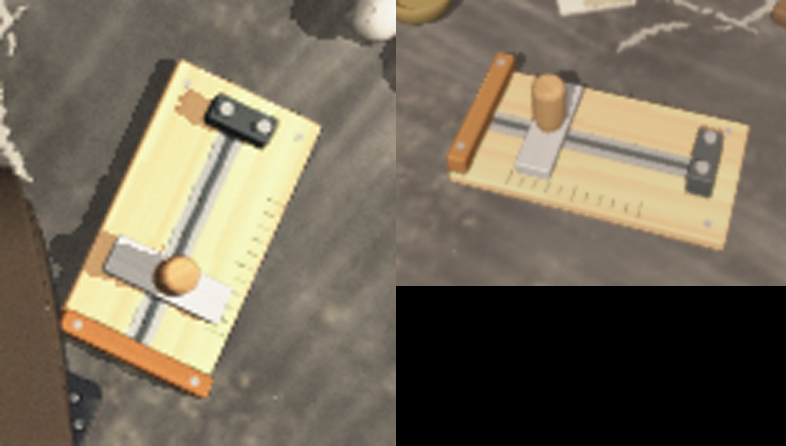

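The top-view crop puts the knob top at about (329.5,222.7), and the side crop at about (238.5,262). Both fit a knob at (0.508,-0.163) with the track at about -26.5°, so the tool is nearly aligned already and about 85 mm of travel remains.

>>> jog_arm --plan '[{"offset": [-0.917,-0.954,0],"twist": [0,0,0.004],"fingers": 1},{"offset": [-0.917,-0.954,0],"twist": [0,0,0.004],"fingers": 1},{"offset": [-0.917,-0.954,0],"twist": [0,0,0.004],"fingers": 1},{"offset": [-0.917,-0.954,0],"twist": [0,0,0.004],"fingers": 1},{"offset": [-0.917,-0.954,0.1],"twist": [0,0,0.004],"fingers": 1},{"offset": [-0.917,-0.954,0.5],"twist": [0,0,0.004],"fingers": 1},{"offset": [-0.917,-0.954,0.5],"twist": [0,0,0.004],"fingers": 1},{"offset": [-0.917,-0.954,0.5],"twist": [0,0,0.004],"fingers": 1}]'

```text
clock: 3.42
position: [0.5075, -0.164, 0.1697]
ee_rot: [0.725, 3.057, 0.001]
force: [-0.2, -0.4, 0.7]
width: 1.003
gripper_force: 0.0
```

Run:
```python
from h import *
s=get_image("side"); cv2.imwrite("pics/s2.png",cv2.resize(s[130:330,130:380],None,fx=2.6,fy=2.6)[:,:,::-1])
o=observe();print(o["position"],o["ee_rot"])
```

```text
[ 0.50801892 -0.1645033   0.17032376] [7.25791648e-01 3.05478577e+00 8.63715415e-04]
```

View pics/s2.png

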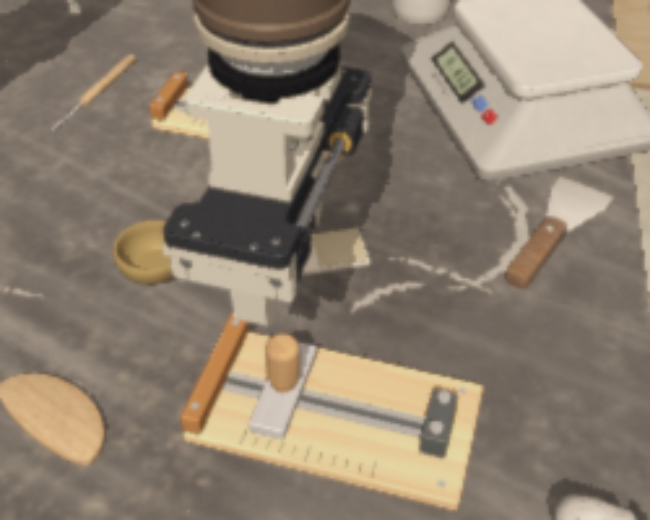

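The gripper stands over the knob (knob at about crop (283,360), near finger at x≈250 as expected from its y offset), and nothing blocks the way down.

>>> jog_arm --plan '[{"offset": [0,0,0.35],"twist": [0,0,0],"fingers": 1},{"offset": [0,0,0.6],"twist": [0,0,0],"fingers": 1},{"offset": [0,0,0.7],"twist": [0,0,0],"fingers": 1},{"offset": [0,0,0.7],"twist": [0,0,0],"fingers": 1},{"offset": [0,0,0.7],"twist": [0,0,0],"fingers": -1},{"offset": [0,0,0.7],"twist": [0,0,0],"fingers": -1},{"offset": [0,0,0.7],"twist": [0,0,0],"fingers": -1},{"offset": [0,0,0.7],"twist": [0,0,0],"fingers": -1},{"offset": [0,0,0.7],"twist": [0,0,0],"fingers": -1},{"offset": [0,0,0.7],"twist": [0,0,0],"fingers": -1},{"offset": [0,0,0.7],"twist": [0,0,0],"fingers": -1},{"offset": [0,0,0.7],"twist": [0,0,0],"fingers": -1}]' --newtons 20

```text
clock: 4.97
position: [0.5075, -0.1645, 0.0637]
ee_rot: [0.727, 3.056, 0.002]
force: [2.1, 3.1, 0.8]
width: 0.277
gripper_force: 20.0
```

The opening is 25.5 mm, so the 26 mm knob is held. Now I slide along -x of the tool.

>>> jog_arm --plan '[{"offset": [-0.06,0,0],"twist": [0,0,0],"fingers": -1},{"offset": [-0.12,0,0],"twist": [0,0,0],"fingers": -1},{"offset": [-0.18,0,0],"twist": [0,0,0],"fingers": -1},{"offset": [-0.24,0,0],"twist": [0,0,0],"fingers": -1},{"offset": [-0.3,0,0],"twist": [0,0,0],"fingers": -1},{"offset": [-0.36,0,0],"twist": [0,0,0],"fingers": -1},{"offset": [-0.42,0,0],"twist": [0,0,0],"fingers": -1},{"offset": [-0.46,0,0],"twist": [0,0,0],"fingers": -1},{"offset": [-0.46,0,0],"twist": [0,0,0],"fingers": -1}]'

```text
clock: 6.1
position: [0.5697, -0.196, 0.0637]
ee_rot: [0.727, 3.055, 0.001]
force: [3.0, 4.1, -0.4]
width: 0.274
gripper_force: 20.0
```

>>> jog_arm --plan '[{"offset": [-0.03,0,0],"twist": [0,0,0],"fingers": -1},{"offset": [-0.06,0,0],"twist": [0,0,0],"fingers": -1},{"offset": [-0.09,0,0],"twist": [0,0,0],"fingers": -1},{"offset": [-0.1,0,0],"twist": [0,0,0],"fingers": -1},{"offset": [-0.1,0,0],"twist": [0,0,0],"fingers": -1}]'

```text
clock: 6.72
position: [0.5825, -0.2024, 0.0637]
ee_rot: [0.727, 3.056, 0.002]
force: [0.9, 5.3, 2.9]
width: 0.279
gripper_force: 20.0
```

>>> jog_arm --plan '[{"offset": [-0.02,0,0],"twist": [0,0,0],"fingers": -1},{"offset": [-0.03,0,0],"twist": [0,0,0],"fingers": -1},{"offset": [-0.03,0,0],"twist": [0,0,0],"fingers": -1}]'

```text
clock: 7.1
position: [0.5864, -0.2044, 0.0638]
ee_rot: [-0.727, -3.056, -0.002]
force: [0.9, 5.0, 2.6]
width: 0.275
gripper_force: 20.0
```

>>> jog_arm --plan '[{"offset": [-0.02,0,0],"twist": [0,0,0],"fingers": -1},{"offset": [-0.04,0,0],"twist": [0,0,0],"fingers": -1},{"offset": [-0.04,0,0],"twist": [0,0,0],"fingers": -1}]'

```text
clock: 7.48
position: [0.5919, -0.2072, 0.0638]
ee_rot: [0.727, 3.056, 0.002]
force: [0.6, 4.7, 2.3]
width: 0.276
gripper_force: 20.0
```

Run:
```python
from h import *
s=get_image("side"); cv2.imwrite("pics/s3.png",cv2.resize(s[200:340,170:350],None,fx=4,fy=4)[:,:,::-1])
```

```text
(no output)
```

View pics/s3.png

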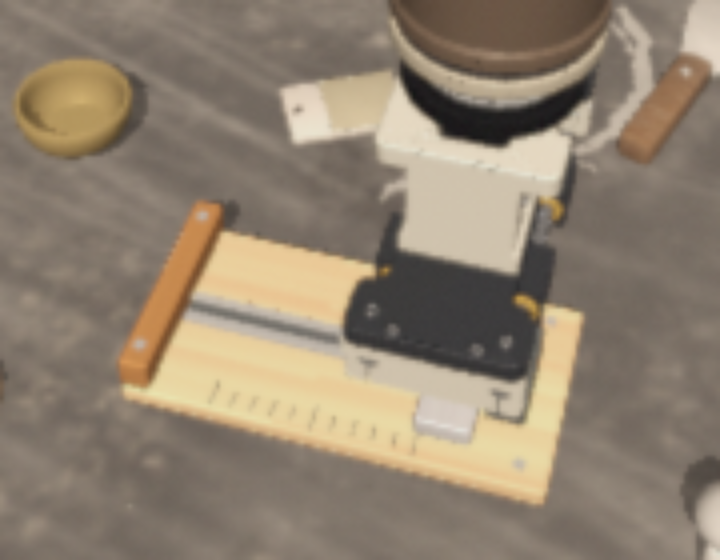

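The bar has moved with the gripper; its near end is at crop (446,415), close to the stop. I continue until the force shows contact.

>>> jog_arm --plan '[{"offset": [-0.02,0,0],"twist": [0,0,0],"fingers": -1},{"offset": [-0.03,0,0],"twist": [0,0,0],"fingers": -1},{"offset": [-0.03,0,0],"twist": [0,0,0],"fingers": -1}]'

```text
clock: 7.9
position: [0.5942, -0.2083, 0.0636]
ee_rot: [-0.727, -3.053, -0.003]
force: [-5.2, 8.3, 8.2]
width: 0.274
gripper_force: 20.0
```

The force along the track has risen after 97 mm of travel, so the bar is at the stop. I open and lift.

>>> jog_arm --plan '[{"offset": [0,0,0],"twist": [0,0,0],"fingers": 1},{"offset": [0,0,0],"twist": [0,0,0],"fingers": 1},{"offset": [0,0,0],"twist": [0,0,0],"fingers": 1},{"offset": [0,0,0],"twist": [0,0,0],"fingers": 1},{"offset": [0,0,0],"twist": [0,0,0],"fingers": 1},{"offset": [0,0,-0.3],"twist": [0,0,0],"fingers": 1},{"offset": [0,0,-0.7],"twist": [0,0,0],"fingers": 1},{"offset": [0,0,-1],"twist": [0,0,0],"fingers": 1},{"offset": [0,0,-1],"twist": [0,0,0],"fingers": 1},{"offset": [0,0,-1],"twist": [0,0,0],"fingers": 1}]'

```text
clock: 9.15
position: [0.5951, -0.2097, 0.2132]
ee_rot: [-0.728, -3.056, -0.001]
force: [0.1, 1.3, -1.0]
width: 0.997
gripper_force: 0.0
```

Run:
```python
from h import *
s=get_image("side"); cv2.imwrite("pics/s4.png",cv2.resize(s[130:340,150:360],None,fx=2.8,fy=2.8)[:,:,::-1])
for t in("wide_gauge_grip","narrow_gauge_grip"):
    for d in landmark_of(t,"side")[:1]:
        v,u=d["at"][0]*384,d["at"][1]*512; print(t,d["conf"],px2w("side",u,v,.06).round(3))
```

```text
wide_gauge_grip 0.73 [ 0.597 -0.209  0.06 ]
narrow_gauge_grip 0.67 [0.514 0.219 0.06 ]
```

View pics/s4.png

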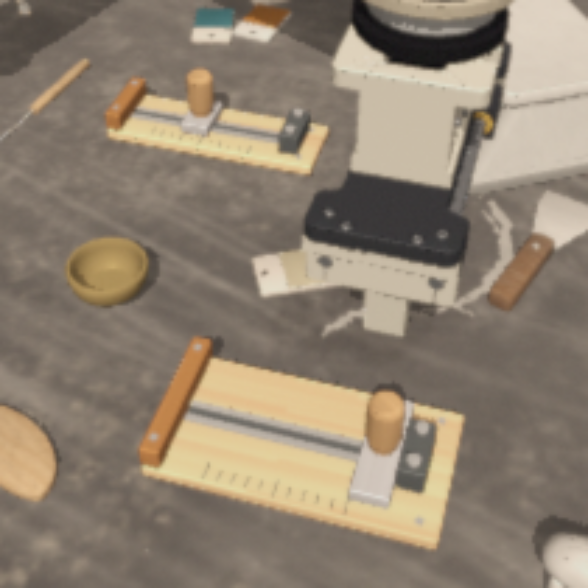

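The wide gauge's bar rests against the stop block (knob at crop (385,420)). The narrow gauge's slide is where it was, and the gripper is clear of both.

```bash
python3 -c "
from cell import *
print(sign_off())"
```

```text
the job is handed in; nothing more can be done
None
```

The wider gauge's slide is against its end stop, the narrower gauge is as it was, the gripper is open and clear of everything, and the job is handed in at about 9 s (verdict not shown).

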